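Load the plate carrier into the imager and start the scan

TASK

With the fingertips against its orange tab, push the blue carrier board along the imager's rails, never lifting it, until it drops into the locating notches and lies level in them. With the board home, press the green start button fully down, let it come up again and move clear. Leave the red button alone and the other things where they stand.

Things in the scene. Friction and masses are not known exactly. Their poses are not given: they have to be found in the camera images.
- imager: Low white plate imager, base 460 x 270 x 40 mm, fixed to the bench. Origin at the centre of its underside; x is the sliding direction (away from the robot), y to its left, z up. A white scan head, 85 mm high, closes the far end from x = 195 mm. Flat strips 60 mm wide beside the side guides carry the buttons (right) and small things (left).
- rails (a point): Centre of the near end of the rails (imager x = -225, y = 0, z = 47 mm), axes as the imager, at the level of the aluminium runners' tops, 7 mm above the deck. Runners lie from 34 to 67 mm either side, the middle is open deck. Grey side guides: inner faces at y = +-67, 6 mm thick, 15 mm higher than the runners; all run to x = +410 mm from here.
- seat (a point): Where the board's origin lies when it is home (imager x = 75, y = 0, z = 40 mm), axes as the imager. Relative to this point the four notches in the runners, 22 mm long, 7 mm deep, with yellow floors, are centred at x = -60, y = +-59 mm (rear pair, outer lanes) and x = 60, y = +-43 mm (front pair, inner lanes).
- board: Loose blue carrier board, 170 (x, sliding direction) x 130 mm (y), about 0.45 kg, white well plate fixed on top to 32 mm. Origin under its centre at its feet's undersides. Four feet (16 mm long, 10 mm high) ride on the runners, 2 mm play to each guide, 3 mm each way in the notches. Starts 45 to 140 mm short of home, 7 mm high. Slides at 2 to 4 N, more at first touch; pushed fast it can jump the notches; home, it stops hard.
- tab (a point): Centre of the rear face (towards the robot) of the orange tab across the board's rear edge: 90 mm wide, 6 mm thick, from 18 to 44 mm above the board's origin, this point at 31 mm and 85 mm behind the origin; below it the same face continues as the slab's rear edge down to 10 mm. Axes as the board.
- start_top (a point): Centre of the top of the green start button, 28 mm across, in a black round housing 44 mm across and 12 mm high on the imager's right-hand strip. It stands 10 mm over its housing and moves straight down. The green and red buttons are 90 mm apart and may have changed places.
- start (a joint): Travel of the green button: 0 up, 0.006 m fully down (5 N), springs back; counts as pressed beyond 0.0045.
- stop_top (a point): Centre of the top of the red stop button, same build as the green one; not to be pressed.
- stop (a joint): Travel of the red button, 0 up, 0.006 m fully down.
- vial: small glass vial with blue cap, 24 mm across, 45 mm tall, loose on the imager's left strip; leave it alone. Origin under its centre.
- tip_box: small yellow box with clear lid, 70 x 42 x 36 mm, loose on the imager's left strip; leave it alone. Origin under its centre.
- tube_rack: green tube rack, 100 x 60 x 47 mm, loose on the bench to the left; leave it alone. Origin under its centre.
- reagent: amber bottle with black cap, 72 mm across, 150 mm tall, loose on the bench to the right; leave it alone. Origin under its centre.
- beaker: glass beaker, 76 mm across, 90 mm tall, loose on the bench to the left; leave it alone. Origin under its centre.
There are look-alikes about, which are no part of the job. Of the things shaped like the board, the blue one is meant.

How it is judged:
By the outcome, as a careful person would: the job done as asked, in the order asked, and still so for the second after the job is handed in, with the robot touching nothing.
It also fails if it takes over 58 s, if anything falls off the work surface, if the arm or the gripper's body presses on something with over 40 N, if the wrist force passes 120 N, or if a joint passes its speed limit or range.

ROBOT

A 7-joint arm with a two-finger parallel gripper is mounted at the origin on the work surface. World frame = base frame: x ahead of the robot, y to its left, z up, the work surface at z = 0. Lengths are in m, angles in rad, forces in N, time in s.
With the tool pointing down it reaches from about 0.4 to 0.925 m from the base axis. Payload 5.6 kg.
Tool frame: the origin (TCP) lies on the front face of the gripper's body, between the roots of the fingers; the fingertips stand 73 mm ahead of it and the grasp point (between the pads) lies arm.pinch_z ahead of it (arm.pinch_z is the distance from the TCP to the grasp point, in m); y points along the fingers, x is the direction in which the jaws open and shut, and the axes are right-handed (so a half turn about y gives the same grasp; the last joint's range is limited). The gripper opens to 85 mm and grips with 20 to 120 N. Pads are 22 mm wide; open, the fingers measure 114 mm over their backs; the gripper's body (76 mm by 85 mm) begins 54 mm behind the grasp point. The pads swing forward as they close: fully open they stand 13 mm farther back than shut.
Start: joints at [-1.165, 0.468, -0.012, 1.603, 0.006, 1.071, -0.056], TCP at [0.282, 0.586, 0.304] pointing down, gripper open.
Joint ranges: [-2.53, 2.53], [-0.31, 2.02], [-1.57, 1.55], [0.28, 2.44], [-1.29, 4.43], [0.15, 1.84], [-2.92, 2.92]. Speed limits (rad/s): [2.57, 2.57, 3.14, 3.14, 3.14, 3.14, 3.14].

INTERFACE

Orientations are given as [roll, pitch, yaw] about the fixed x, y, z axes, in that order (R = Rz(yaw) Ry(pitch) Rx(roll)).
In Python, from station import sensors, optics, job, arm gives the robot as it stands. The module is installed in compiled form; this text tells all that it offers.
- The arm moves only by the shell command python3 -m pendant 'ROWS' [FORCE]. ROWS is JSON, a list of rows, each an object of numbers: "fingers": the finger opening in m, from 0 to 0.0854; "x", "y", "z": the shift along the world's x, y, z in m; "spin": the turn about the world's z in rad. A call has 1 to 12 rows; each row shifts and turns the commanded pose from where the row before left it; what a row does not reach is not made up. A row lasts 1/8 s, in which the tool goes at most 62.5 mm and 10.7 degrees, less where a joint would pass 70% of its speed; a pose out of reach is approached as far as the arm can. A call is refused whole if a number of a shift passes 0.0625 or a number of a turn 0.188, either way. A call with a gripper value outside its range is refused whole. The fingers move at their own pace and stop on an object; FORCE is the grip in N (left out, the last holds). Time passes only in rows, so rows that do not move let the fingers close. It gives the time, the measured TCP pose, the force and the opening at its end, in the units of the state.
- sensors.read_state(): the state, without advancing time (a new reading comes with each control period).
- optics.read_camera(name): name is "side" or "top" or "wrist"; returns the picture (384x512x3 uint8, red, green, blue); there is no depth.
- optics.get_calibration(name): a dict with "intrinsics" (3x3 intrinsics, pixels), "view" (4x4, takes a point from world to camera coordinates). Camera axes: x right, y down, z forward; pixel columns grow to the right and rows downward; lengths in m; the calibration is good to about 2 mm. A picture is of the moment at which its call begins: read the wrist's pose just before it. get_calibration takes no time and is no camera call; for the wrist camera it gives the pose at the moment of the call.
- job.close_job(): hands the job in, once; it reports no verdict.
Trained networks look in the newest picture that a camera, given by its name, has taken for a name from the list of things; names that differ only in an ending like _2 or _b are one class to them, and where a whole thing is asked for, a point or a joint stands for the part that bears it (a point fixed in the world has none). Each returns a list of dicts, best first, with "p" (0 to 1); they miss things now and then, are a little off and sometimes report something else, mostly with a low value. They report only what shows in the picture. A call takes as long as a camera call. They do not tell look-alikes from the thing itself.
- optics.trace(camera, thing): "pixels" (384x512 bool, what is visible of it) and "rect" ([left, top, right, bottom] in pixels, round what is visible of it).
The state is a dict: "time_s": time; "joints": joint angles; "joint_vel": joint speeds; "tau": joint torques, N m; "tool_pos": TCP position; "ee_rot": TCP orientation; "ft_force": force on the tool from outside, world axes, zero at the start; "torque": the same for the moment, N m; "grip_width": finger opening in m.
Only numpy, scipy, OpenCV 4.12 (cv2) and the standard library are available. Lean on these libraries where they do the work, as an engineer would, in place of code of your own. Each camera call takes 0.05 s, during which the arm holds its last target.

## Working session

There is one attempt and no reset: what is moved stays moved. The work goes in short steps, Python scripts to look and compute and a shell command to move; the robot and the scene stay as the last step left them, time stands still between calls to the robot, and variables do not carry over. Pictures are saved under pics/ and viewed, and the job is handed in when it is done.

```bash
mkdir -p pics; cat > h.py <<'E'
import numpy as np, cv2
from station import sensors, optics, job, arm
def snap(n,f):
    im=optics.read_camera(n); cv2.imwrite('pics/'+f,im[:,:,::-1]); return im
def ray(n,u,v,z):
    c=optics.get_calibration(n);K=np.array(c['intrinsics']);V=np.array(c['view'])
    R=V[:3,:3];t=V[:3,3];o=-R.T@t
    d=R.T@np.linalg.inv(K)@np.array([u,v,1.]);return o+d*(z-o[2])/d[2]
def proj(n,p):
    c=optics.get_calibration(n);K=np.array(c['intrinsics']);V=np.array(c['view'])
    q=K@(V[:3,:3]@np.array(p)+V[:3,3]);return q[:2]/q[2]
E
python3 - <<'E'
from h import *
for n in('top','side','wrist'): snap(n,n+'0.png'); c=optics.get_calibration(n); print(n,np.round(c['view'],3).tolist(),np.round(c['intrinsics'],1).tolist())
print(sensors.read_state(),arm.pinch_z)
E
```

```text
top [[-0.009, -1.0, 0.004, -0.015], [-0.985, 0.009, -0.174, 0.567], [0.174, -0.006, -0.985, 0.855], [0.0, 0.0, 0.0, 1.0]] [[359.4, 0.0, 258.8], [0.0, 359.4, 188.0], [0.0, 0.0, 1.0]]
side [[0.996, -0.09, 0.003, -0.564], [-0.062, -0.709, -0.703, 0.072], [0.065, 0.7, -0.712, 1.239], [0.0, 0.0, 0.0, 1.0]] [[429.5, 0.0, 257.3], [0.0, 429.5, 190.9], [0.0, 0.0, 1.0]]
wrist [[0.434, 0.901, -0.0, -0.649], [0.871, -0.419, 0.257, -0.034], [0.231, -0.112, -0.966, 0.377], [0.0, 0.0, 0.0, 1.0]] [[303.8, 0.0, 255.8], [0.0, 303.8, 190.5], [0.0, 0.0, 1.0]]
{'time_s': 0.15, 'joints': array([-1.16503097,  0.4682265 , -0.01161033,  1.6034047 ,  0.00602402,
        1.07140647, -0.05628606]), 'joint_vel': array([-0.0003877 , -0.00222325,  0.00154735, -0.00420225,  0.00106222,
        0.00149469,  0.00049327]), 'tau': array([ 3.11053955e-04, -5.32795072e+01,  2.13215378e-02, -2.51551563e+01,
        1.14977211e-02,  5.63601745e-03,  2.14361120e-05]), 'tool_pos': array([0.28191242, 0.58531983, 0.30312665]), 'ee_rot': array([-1.57092016e+00,  1.40562329e-03,  1.12199792e+00]), 'ft_force': array([ 0.51554228, -0.34584685, -0.2682611 ]), 'torque': array([ 0.0081242 ,  0.02631107, -0.04246841]), 'grip_width': 0.08561293689057549} 0.0539
```

View pics/top0.png

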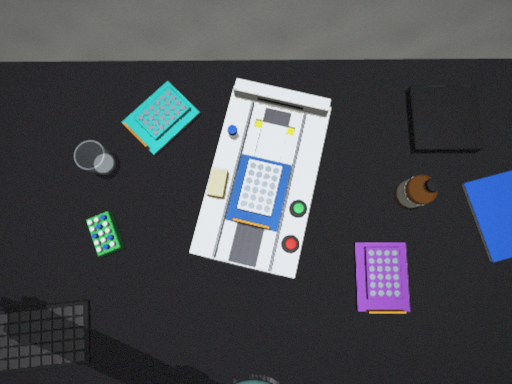

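View pics/side0.png

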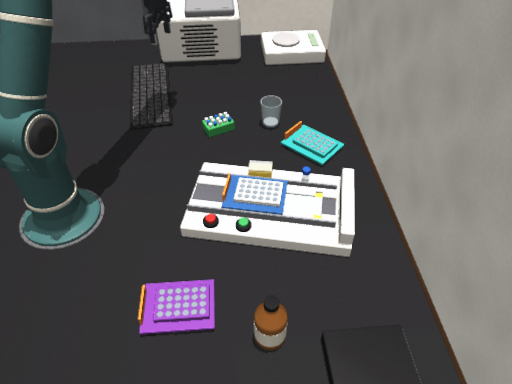

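View pics/wrist0.png

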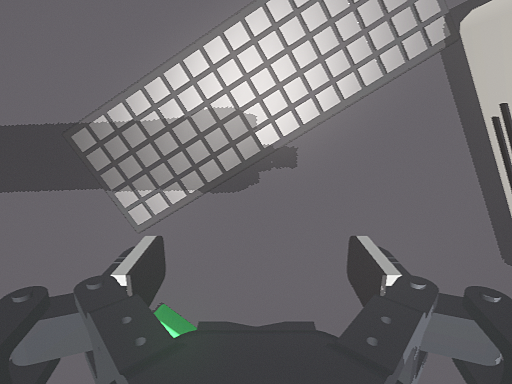

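The top view shows the blue board on the imager at about (258,192), its orange tab at (250,223). Green is at (298,208) and red at (290,243). The look-alikes are a cyan board (161,117), a purple board (383,277) and a plain blue sheet (495,213). I choose the blue one on the rails and check it in a close crop.

```bash
python3 - <<'E'
from h import *
im=cv2.imread('pics/top0.png')
cv2.imwrite('pics/crop1.png',cv2.resize(im[70:285,180:345],None,fx=2.7,fy=2.7,interpolation=cv2.INTER_CUBIC))
def cen(n,thing):
    r=optics.trace(n,thing)
    for k in r[:2]:
        ys,xs=np.nonzero(k['pixels']); print(n,thing,round(k['p'],2),np.round(k['rect']),xs.mean().round(1),ys.mean().round(1),len(xs))
    return r
for t in ('start_top','stop_top','tab','board','imager','vial','tip_box'): 
    r=cen('top',t)
    if t in('imager','board') and r:
        m=r[0]['pixels'].astype(np.uint8); c=max(cv2.findContours(m,0,1)[0],key=cv2.contourArea)
        print(cv2.minAreaRect(c), cv2.boxPoints(cv2.minAreaRect(c)).round(1).tolist())
E
```

```text
top stop_top 0.66 [286. 242. 297. 251.] 290.2 244.1 106
top stop_top 0.56 [292. 204. 303. 213.] 297.9 208.2 89
top tab 0.8 [123.  85. 200. 153.] 160.1 118.2 2963
top tab 0.64 [356. 241. 410. 314.] 381.2 277.8 3573
top board 0.97 [354. 240. 410. 315.] 381.4 277.8 3665
top board 0.73 [222. 154. 294. 230.] 258.1 192.7 3551
((381.2299499511719, 277.938232421875), (71.63290405273438, 52.502235412597656), 87.95458984375) [[353.70001220703125, 243.10000610351562], [406.20001220703125, 241.1999969482422], [408.70001220703125, 312.79998779296875], [356.29998779296875, 314.70001220703125]]
top imager 0.66 [192.  80. 331. 279.] 263.9 173.4 14224
((261.87213134765625, 177.20657348632812), (108.72891998291016, 183.7073211669922), 13.324530601501465) [[187.8000030517578, 254.10000610351562], [230.10000610351562, 75.30000305175781], [335.8999938964844, 100.4000015258789], [293.6000061035156, 279.1000061035156]]
top vial 0.61 [229. 126. 235. 141.] 232.0 132.1 92
top tip_box 0.69 [207. 168. 228. 197.] 216.4 182.6 497
```

View pics/crop1.png

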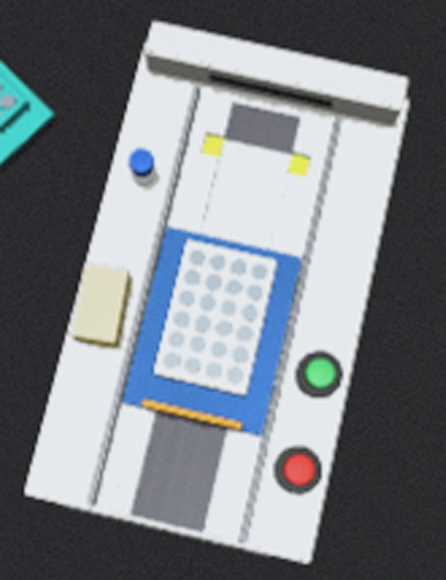

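```bash
python3 - <<'E'
from h import *
from scipy.optimize import least_squares
pts=[((25,493),(-.230,.135,.04)),((310,562),(-.230,-.135,.04)),((213,146),(.135,.043,.04)),((299,165),(.135,-.043,.04))]
C=[((np.array(a)+.5)/2.7+[180,70]-.5,b) for a,b in pts]
def w(p,b): c,s=np.cos(p[2]),np.sin(p[2]); return np.array([p[0]+c*b[0]-s*b[1],p[1]+s*b[0]+c*b[1],b[2]])
f=lambda p:np.concatenate([proj('top',w(p,b))-a for a,b in C])
r=least_squares(f,[.6,0,0]);p=r.x;print(p,np.degrees(p[2]),r.fun.round(2))
np.save('imager.npy',p)
ci,si=np.cos(p[2]),np.sin(p[2])
def loc(P): d=P[:2]-p[:2]; return np.array([ci*d[0]+si*d[1],-si*d[0]+ci*d[1]])
for nm,(u,v),z in [('green',(320,371),.062),('red',(299,468),.062),('tabtopL',(144,401),.091),('tabtopR',(241,424),.091),('headL',(153,22),.085),('headR',(407,78),.085),('headL125',(153,22),.125),('vial',(141,160),.085),('boxtop',(104,305),.076)]:
    q=(np.array([u,v])+.5)/2.7+[180,70]-.5; P=ray('top',*q,z); print(nm,P.round(4),loc(P).round(4))
# side overlay
s=cv2.imread('pics/side0.png')
for b in [(-.23,.135,.04),(-.23,-.135,.04),(.23,-.135,.04),(.135,.043,.04),(.135,-.043,.04),(-.225,0,.047)]:
    u=proj('side',w(p,b)); cv2.circle(s,tuple(int(x) for x in u.round()),1,(255,0,255),-1)
cv2.imwrite('pics/crop2.png',cv2.resize(s[150:270,170:370],None,fx=4,fy=4,interpolation=cv2.INTER_CUBIC))
E
```

```text
[ 0.60031243 -0.03094633 -0.24176997] -13.852399013779342 [-0.74  0.07  0.63  0.41  0.02 -0.41  0.09 -0.19]
green [ 0.5165 -0.1169  0.062 ] [-0.0608 -0.1035]
red [ 0.4292 -0.0956  0.062 ] [-0.1506 -0.1037]
tabtopL [0.4879 0.0416 0.091 ] [-0.1265  0.0435]
tabtopR [ 0.467  -0.0432  0.091 ] [-0.1265 -0.0438]
headL [0.8476 0.0346 0.085 ] [0.2245 0.1228]
headR [ 0.7895 -0.2038  0.085 ] [ 0.2251 -0.1225]
headL125 [0.8272 0.0322 0.125 ] [0.2051 0.1157]
vial [0.711  0.0454 0.085 ] [0.0892 0.1006]
boxtop [0.5768 0.0791 0.076 ] [-0.0492  0.1012]
```

View pics/crop2.png

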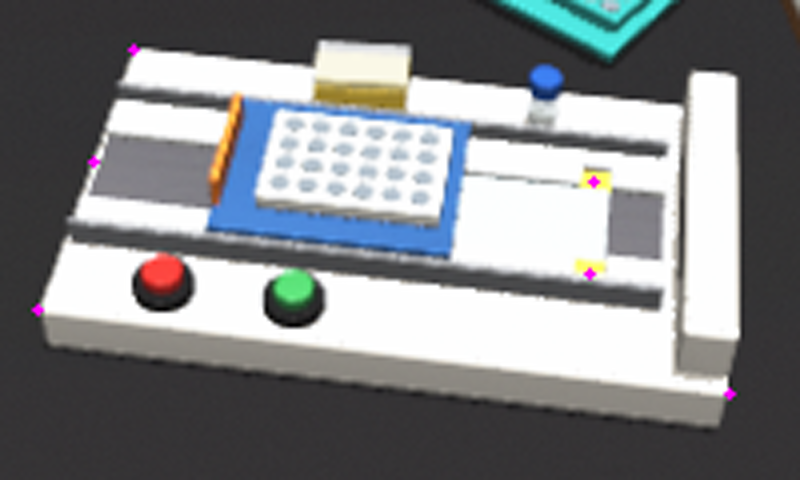

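The fit agrees to under 1 px, and its side-view overlay lands on the corners and yellow notches. Buttons come out 90 mm apart and the tab 87 mm wide. The board is about 117 mm short of home. The first move goes over the near end of the rails.

```bash
python3 -m pendant '[{"x":0.0163,"y":-0.0578,"spin":0.0207,"fingers":0.05},{"x":0.0163,"y":-0.0578,"spin":0.0207},{"x":0.0163,"y":-0.0578,"spin":0.0207},{"x":0.0163,"y":-0.0578,"spin":0.0207},{"x":0.0163,"y":-0.0578,"spin":0.0207},{"x":0.0163,"y":-0.0578,"spin":0.0207},{"x":0.0163,"y":-0.0578,"spin":0.0207},{"x":0.0163,"y":-0.0578,"spin":0.0207},{"x":0.0163,"y":-0.0578,"spin":0.0207},{"x":0.0163,"y":-0.0578,"spin":0.0207},{"z":0},{"z":0}]'
python3 - <<'E'
from h import *
snap('wrist','w1.png'); s=sensors.read_state(); print(s['tool_pos'],s['ee_rot'],s['grip_width'],s['ft_force'])
E
```

```text
[0.28205902 0.58558235 0.30386375] [-1.57080880e+00  5.43164354e-05  1.12184990e+00] 0.08531288750175182 [0.54118966 0.53467673 0.50231804]$[0]: bad value
```

View pics/w1.png

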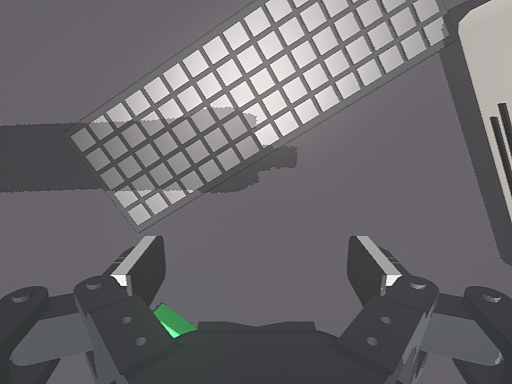

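The call was refused and nothing moved; the picture is as before. It may be that every row needs all of its keys.

```bash
python3 -m pendant '[{"fingers":0.05,"x":0.0163,"y":-0.0578,"z":0,"spin":0.0207},{"fingers":0.05,"x":0.0163,"y":-0.0578,"z":0,"spin":0.0207},{"fingers":0.05,"x":0.0163,"y":-0.0578,"z":0,"spin":0.0207},{"fingers":0.05,"x":0.0163,"y":-0.0578,"z":0,"spin":0.0207},{"fingers":0.05,"x":0.0163,"y":-0.0578,"z":0,"spin":0.0207},{"fingers":0.05,"x":0.0163,"y":-0.0578,"z":0,"spin":0.0207},{"fingers":0.05,"x":0.0163,"y":-0.0578,"z":0,"spin":0.0207},{"fingers":0.05,"x":0.0163,"y":-0.0578,"z":0,"spin":0.0207},{"fingers":0.05,"x":0.0163,"y":-0.0578,"z":0,"spin":0.0207},{"fingers":0.05,"x":0.0163,"y":-0.0578,"z":0,"spin":0.0207},{"fingers":0.05,"x":0,"y":0,"z":0,"spin":0}]'
python3 - <<'E'
from h import *
snap('wrist','w2.png'); s=sensors.read_state(); print(s['time_s'],s['tool_pos'],s['ee_rot'],s['grip_width'],s['ft_force'])
E
```

```text
time_s: 1.92
tool_pos: [0.4458, 0.0033, 0.3044]
ee_rot: [-1.572, 0.001, 1.32]
ft_force: [-0.7, 0.6, 0.0]
grip_width: 0.0501
1.975 [0.44528242 0.00594901 0.3041209 ] [-1.57131882e+00 -2.06288918e-04  1.32423313e+00] 0.04996945575680379 [0.44107103 0.737201   0.59846594]
```

View pics/w2.png

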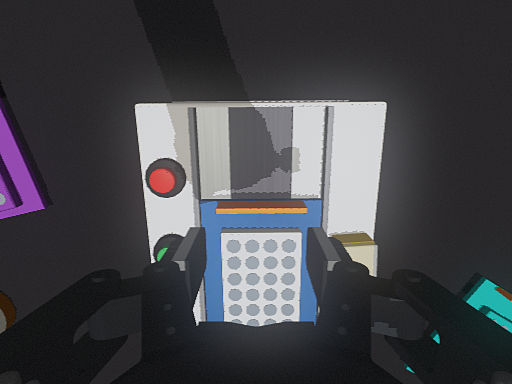

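The wrist view shows the blue board between the guides. The shaded rear face of its tab is at rows 201–208, columns 216–307, with the top below it; red is at (163,180) and green at (165,252). I measure the tab here.

```bash
python3 - <<'E'
from h import *
im=cv2.imread('pics/w2.png'); cv2.imwrite('pics/crop3.png',cv2.resize(im[185:235,190:340],None,fx=5,fy=5,interpolation=cv2.INTER_CUBIC))
p=np.load('imager.npy');ci,si=np.cos(p[2]),np.sin(p[2])
def loc(P): d=P[:2]-p[:2]; return np.array([ci*d[0]+si*d[1],-si*d[0]+ci*d[1]])
for nm,u,v,z in [('rearL',306.5,208,.091),('rearR',216,208,.091),('frontL',306.5,213,.091),('cornerNL',384,103,.04),('cornerNR',137,103,.04),('red',163,180,.062)]:
    P=ray('wrist',u,v,z);print(nm,P.round(4),loc(P).round(4))
print(loc(sensors.read_state()['tool_pos']))
E
```

```text
rearL [0.4851 0.0465 0.091 ] [-0.1304  0.0476]
rearR [ 0.4634 -0.0395  0.091 ] [-0.1308 -0.041 ]
frontL [0.4902 0.0455 0.091 ] [-0.1252  0.0478]
cornerNL [0.4092 0.1544 0.04  ] [-0.2299  0.1342]
cornerNR [ 0.3455 -0.0989  0.04  ] [-0.2312 -0.127 ]
red [ 0.4283 -0.0912  0.062 ] [-0.1526 -0.0997]
[-0.15935462 -0.00129525]
```

View pics/crop3.png

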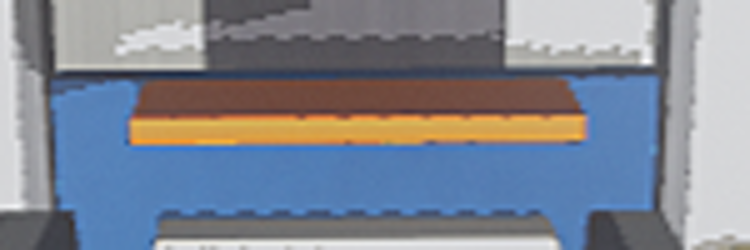

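```bash
python3 -m pendant '[{"fingers":0.05,"x":-0.01,"y":0.003,"z":-0.05,"spin":0.005},{"fingers":0.05,"x":0,"y":0,"z":-0.05,"spin":0},{"fingers":0.05,"x":0,"y":0,"z":-0.04,"spin":0},{"fingers":0.05,"x":0,"y":0,"z":-0.027,"spin":0},{"fingers":0.05,"x":0,"y":0,"z":0,"spin":0}]'
python3 - <<'E'
from h import *
snap('wrist','w3.png');snap('side','s3.png'); s=sensors.read_state(); print(s['time_s'],s['tool_pos'],s['ee_rot'],s['ft_force'])
im=cv2.imread('pics/s3.png'); cv2.imwrite('pics/crop4.png',cv2.resize(im[120:270,150:350],None,fx=3.5,fy=3.5,interpolation=cv2.INTER_CUBIC))
E
```

```text
time_s: 2.6
tool_pos: [0.4337, 0.012, 0.1354]
ee_rot: [-1.566, 0.001, 1.336]
ft_force: [-0.8, -0.1, 1.0]
grip_width: 0.05
2.7 [0.43533701 0.01157694 0.13743944] [-1.57106401e+00 -5.91646672e-04  1.33540205e+00] [0.44056582 0.04799483 0.07591534]
```

View pics/w3.png

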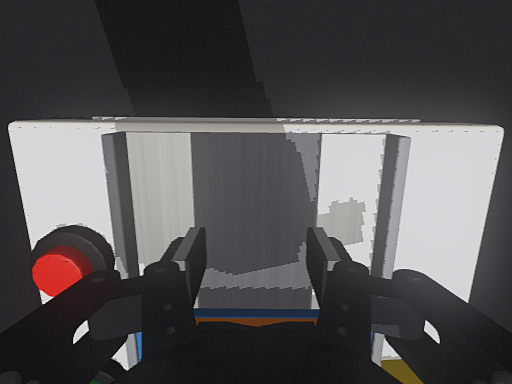

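View pics/crop4.png

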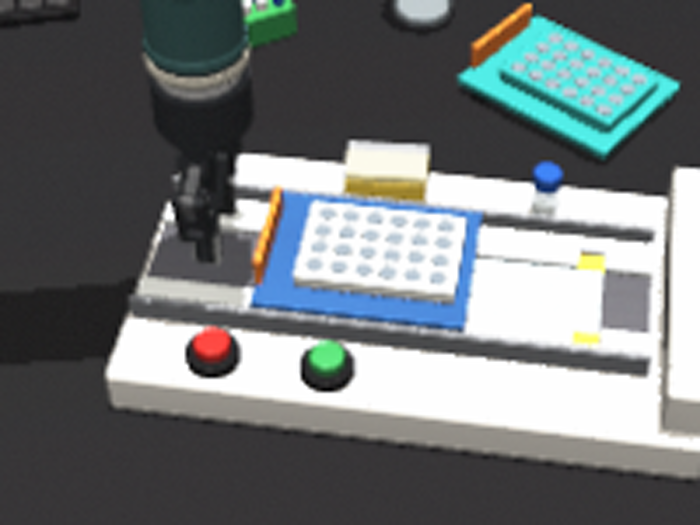

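The fingertips are behind the tab, between the guides; the wrist view has the tab at (257,321). Now I close up to it and push along (0.971, -0.239).

```bash
python3 -m pendant '[{"fingers":0.05,"x":0.005,"y":-0.0014,"z":0,"spin":-0.006},{"fingers":0.05,"x":0.005,"y":-0.0014,"z":0,"spin":0},{"fingers":0.05,"x":0.005,"y":-0.0014,"z":0,"spin":0},{"fingers":0.05,"x":0.005,"y":-0.0014,"z":0,"spin":0},{"fingers":0.05,"x":0.003,"y":-0.0008,"z":0,"spin":0},{"fingers":0.05,"x":0.003,"y":-0.0007,"z":0,"spin":0},{"fingers":0.05,"x":0.003,"y":-0.0007,"z":0,"spin":0},{"fingers":0.05,"x":0.003,"y":-0.0007,"z":0,"spin":0},{"fingers":0.05,"x":0.003,"y":-0.0007,"z":0,"spin":0}]'
python3 - <<'E'
from h import *
s=sensors.read_state(); print(s['time_s'],s['tool_pos'],s['ee_rot'],s['ft_force'])
snap('side','s4.png')
im=cv2.imread('pics/s4.png'); cv2.imwrite('pics/crop5.png',cv2.resize(im[120:270,150:350],None,fx=3.5,fy=3.5,interpolation=cv2.INTER_CUBIC))
E
```

```text
time_s: 3.82
tool_pos: [0.4697, 0.0015, 0.1367]
ee_rot: [-1.57, 0.0, 1.328]
ft_force: [-0.9, 0.5, -0.5]
grip_width: 0.05
3.825 [0.46970733 0.00146275 0.13666441] [-1.56971300e+00  1.96094856e-04  1.32812715e+00] [-0.94429355  0.46599222 -0.45099431]
```

View pics/crop5.png

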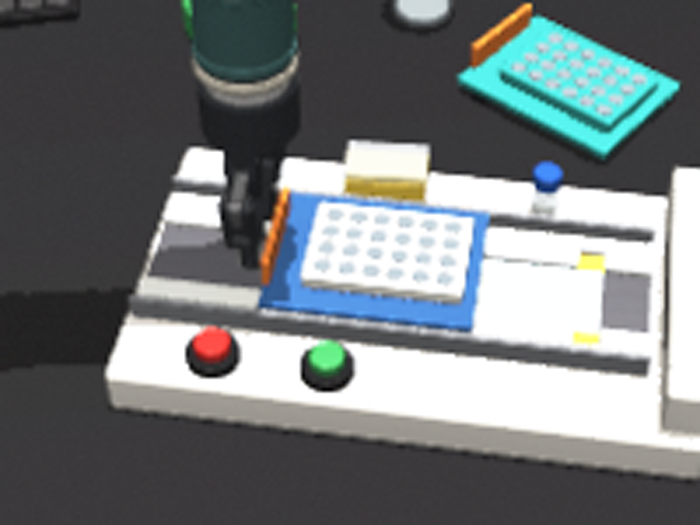

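The tips now touch the tab and the board has moved about 6 mm (front corner 481→488 in the crop), with the contact where predicted. I continue the push.

```bash
python3 -m pendant '[{"fingers":0.05,"x":0.004,"y":-0.001,"z":0,"spin":0},{"fingers":0.05,"x":0.005,"y":-0.0012,"z":0,"spin":0},{"fingers":0.05,"x":0.006,"y":-0.0015,"z":0,"spin":0},{"fingers":0.05,"x":0.006,"y":-0.0015,"z":0,"spin":0},{"fingers":0.05,"x":0.006,"y":-0.0015,"z":0,"spin":0},{"fingers":0.05,"x":0.006,"y":-0.0015,"z":0,"spin":0},{"fingers":0.05,"x":0.006,"y":-0.0015,"z":0,"spin":0},{"fingers":0.05,"x":0.006,"y":-0.0015,"z":0,"spin":0},{"fingers":0.05,"x":0.006,"y":-0.0015,"z":0,"spin":0},{"fingers":0.05,"x":0.006,"y":-0.0015,"z":0,"spin":0},{"fingers":0.05,"x":0.005,"y":-0.0012,"z":0,"spin":0},{"fingers":0.05,"x":0.004,"y":-0.001,"z":0,"spin":0}]'
python3 - <<'E'
from h import *
s=sensors.read_state(); print(s['time_s'],s['tool_pos'],s['ee_rot'],s['ft_force'])
p=np.load('imager.npy');ci,si=np.cos(p[2]),np.sin(p[2])
d=s['tool_pos'][:2]-p[:2];print(ci*d[0]+si*d[1],-si*d[0]+ci*d[1])
snap('side','s5.png');snap('top','t5.png')
im=cv2.imread('pics/s5.png'); cv2.imwrite('pics/crop6.png',cv2.resize(im[120:270,150:350],None,fx=3.5,fy=3.5,interpolation=cv2.INTER_CUBIC))
E
```

```text
time_s: 5.38
tool_pos: [0.5363, -0.015, 0.1369]
ee_rot: [-1.571, -0.0, 1.328]
ft_force: [-2.2, 0.4, -0.2]
grip_width: 0.0496
5.375 [ 0.53631963 -0.01504544  0.13690165] [-1.57065650e+00 -2.84712651e-05  1.32794247e+00] [-2.15399154  0.37892598 -0.16383158]
-0.06593862844881833 0.00011717964905508943
```

View pics/crop6.png

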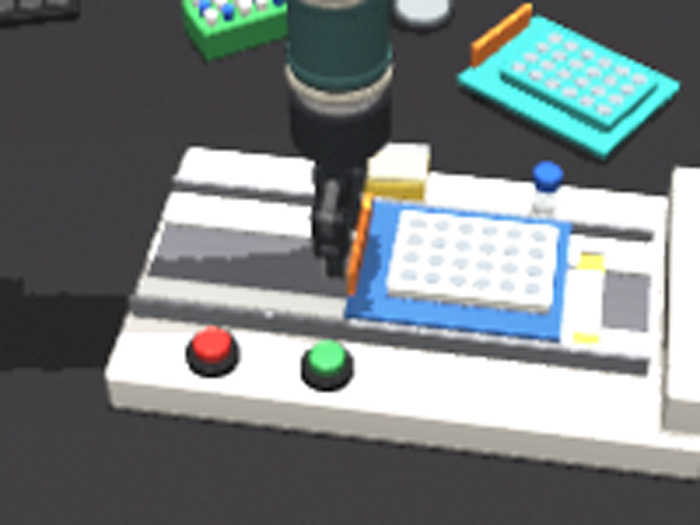

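The push is straight (y error 0.1 mm) at about 2 N. The board's front edge is now near (566,225) in the crop, some 45 mm short of home, so I slow down.

```bash
python3 -m pendant '[{"fingers":0.05,"x":0.003,"y":-0.0007,"z":0,"spin":0},{"fingers":0.05,"x":0.003,"y":-0.0007,"z":0,"spin":0},{"fingers":0.05,"x":0.003,"y":-0.0007,"z":0,"spin":0},{"fingers":0.05,"x":0.003,"y":-0.0007,"z":0,"spin":0},{"fingers":0.05,"x":0.003,"y":-0.0007,"z":0,"spin":0},{"fingers":0.05,"x":0.003,"y":-0.0007,"z":0,"spin":0},{"fingers":0.05,"x":0.002,"y":-0.0005,"z":0,"spin":0},{"fingers":0.05,"x":0.002,"y":-0.0005,"z":0,"spin":0},{"fingers":0.05,"x":0.002,"y":-0.0005,"z":0,"spin":0},{"fingers":0.05,"x":0.002,"y":-0.0005,"z":0,"spin":0},{"fingers":0.05,"x":0.002,"y":-0.0005,"z":0,"spin":0}]'
python3 - <<'E'
from h import *
s=sensors.read_state()
p=np.load('imager.npy');ci,si=np.cos(p[2]),np.sin(p[2])
d=s['tool_pos'][:2]-p[:2];print(ci*d[0]+si*d[1],-si*d[0]+ci*d[1])
E
```

```text
time_s: 6.85
tool_pos: [0.5642, -0.0217, 0.1369]
ee_rot: [-1.571, -0.0, 1.328]
ft_force: [-3.0, 0.1, 1.2]
grip_width: 0.0499
-0.03727993741220944 0.00029675191005039403
```

```bash
python3 -m pendant '[{"fingers":0.05,"x":0.0015,"y":-0.0004,"z":0,"spin":0},{"fingers":0.05,"x":0.0015,"y":-0.0004,"z":0,"spin":0},{"fingers":0.05,"x":0.0015,"y":-0.0004,"z":0,"spin":0},{"fingers":0.05,"x":0.0015,"y":-0.0004,"z":0,"spin":0},{"fingers":0.05,"x":0.0015,"y":-0.0004,"z":0,"spin":0},{"fingers":0.05,"x":0.0015,"y":-0.0004,"z":0,"spin":0}]'
python3 -m pendant '[{"fingers":0.05,"x":0.0015,"y":-0.0004,"z":0,"spin":0},{"fingers":0.05,"x":0.0015,"y":-0.0004,"z":0,"spin":0}]'
python3 -m pendant '[{"fingers":0.05,"x":0.001,"y":-0.0003,"z":0,"spin":0},{"fingers":0.05,"x":0.001,"y":-0.0003,"z":0,"spin":0}]'
python3 - <<'E'
from h import *
s=sensors.read_state()
p=np.load('imager.npy');ci,si=np.cos(p[2]),np.sin(p[2])
d=s['tool_pos'][:2]-p[:2];print(ci*d[0]+si*d[1],-si*d[0]+ci*d[1])
snap('side','s6.png')
im=cv2.imread('pics/s6.png'); cv2.imwrite('pics/crop7.png',cv2.resize(im[150:260,220:370],None,fx=5,fy=5,interpolation=cv2.INTER_CUBIC))
E
```

```text
time_s: 7.6
tool_pos: [0.5732, -0.0241, 0.1369]
ee_rot: [-1.571, 0.0, 1.328]
ft_force: [-2.8, 0.2, 0.5]
grip_width: 0.0502
time_s: 7.85
tool_pos: [0.5762, -0.0249, 0.1368]
ee_rot: [-1.571, 0.0, 1.328]
ft_force: [-1.1, 1.1, -0.2]
grip_width: 0.0505
time_s: 8.1
tool_pos: [0.578, -0.0255, 0.1369]
ee_rot: [-1.57, -0.0, 1.328]
ft_force: [-2.8, 0.2, 1.4]
grip_width: 0.0504
-0.022974467935261266 -2.491025220646096e-05
```

View pics/crop7.png

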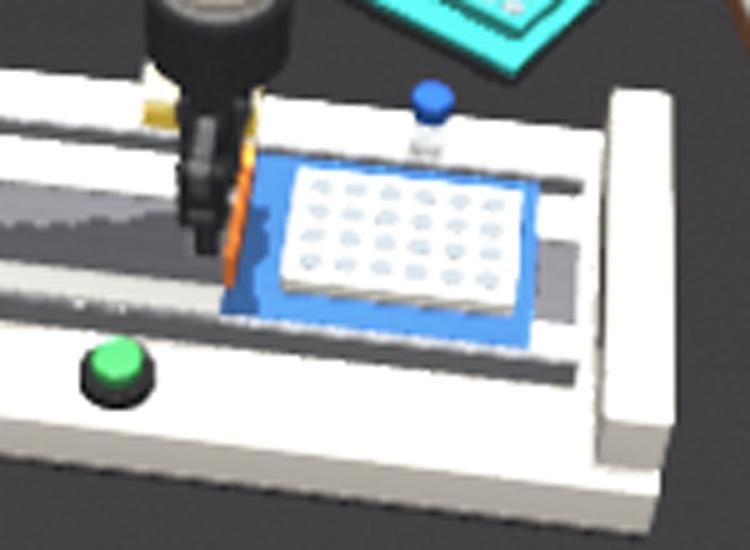

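The board is not in yet: about 3 N of sliding force, and its slab edge still shows above the guide. I go on in 1 mm steps.

```bash
for i in 1; do python3 -m pendant '[{"fingers":0.05,"x":0.001,"y":-0.0002,"z":0,"spin":0},{"fingers":0.05,"x":0.001,"y":-0.0002,"z":0,"spin":0}]'; done
python3 -m pendant '[{"fingers":0.05,"x":0.001,"y":-0.0003,"z":0,"spin":0}]'
python3 -m pendant '[{"fingers":0.05,"x":0.001,"y":-0.0003,"z":0,"spin":0}]'
python3 - <<'E'
from h import *
snap('side','s7.png')
im=cv2.imread('pics/s7.png'); cv2.imwrite('pics/crop8.png',cv2.resize(im[150:260,220:370],None,fx=5,fy=5,interpolation=cv2.INTER_CUBIC))
E
```

```text
time_s: 8.4
tool_pos: [0.5801, -0.0259, 0.1369]
ee_rot: [-1.571, -0.0, 1.328]
ft_force: [-1.5, 0.5, 1.4]
grip_width: 0.0501
time_s: 8.52
tool_pos: [0.5811, -0.0262, 0.1369]
ee_rot: [-1.571, -0.0, 1.328]
ft_force: [-2.9, 0.5, 0.4]
grip_width: 0.0502
time_s: 8.65
tool_pos: [0.5821, -0.0265, 0.1369]
ee_rot: [-1.571, -0.0, 1.328]
ft_force: [-2.5, 1.1, 2.3]
grip_width: 0.0498
```

View pics/crop8.png

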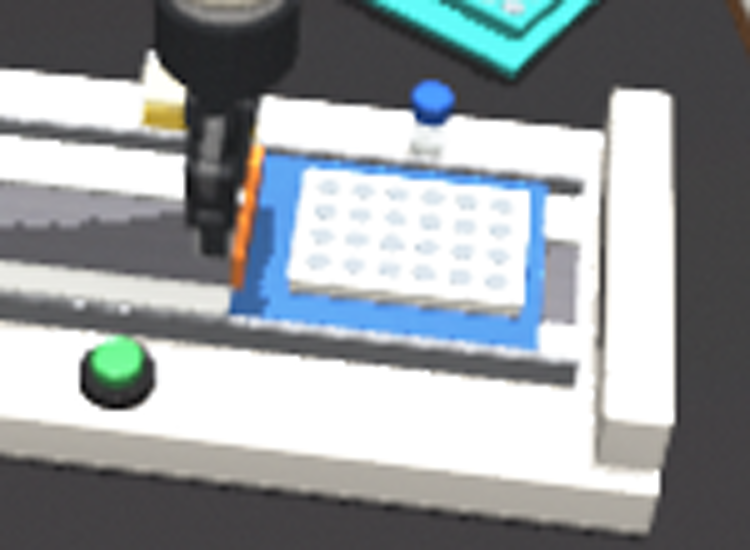

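```bash
python3 - <<'E'
from h import *
p=np.load('imager.npy')
def w(b): c,s=np.cos(p[2]),np.sin(p[2]); return np.array([p[0]+c*b[0]-s*b[1],p[1]+s*b[0]+c*b[1],b[2]])
cr=lambda b:((proj('side',w(b))-[220,150]+.5)*5-.5).round(0)
print('head corner near', cr((.195,-.135,.085)), 'base', cr((.23,-.135,.04)),cr((.195,-.135,.04)))
print('guide end', cr((.185,-.067,.062)),cr((.185,-.073,.062)),cr((.185,-.073,.04)),'left',cr((.185,.067,.062)))
for z in(0,.007):
  for bx in (.068,.075,.078):
    print(z,bx,'slab frontR/L top',cr((bx+.085,-.065,.058+z)),cr((bx+.085,.065,.058+z)),'tab top L rear',cr((bx-.085,.045,.084+z)),'slab rearR',cr((bx-.085,-.065,.058+z)))
E
```

```text
head corner near [604. 431.] base [660. 494.] [592. 485.]
guide end [581. 357.] [581. 365.] [575. 392.] left [587. 182.]
0 0.068 slab frontR/L top [520. 352.] [530. 184.] tab top L rear [235. 144.] slab rearR [207. 316.]
0 0.075 slab frontR/L top [533. 353.] [542. 185.] tab top L rear [248. 145.] slab rearR [220. 317.]
0 0.078 slab frontR/L top [539. 354.] [547. 186.] tab top L rear [253. 145.] slab rearR [225. 318.]
0.007 0.068 slab frontR/L top [522. 343.] [531. 175.] tab top L rear [236. 135.] slab rearR [207. 307.]
0.007 0.075 slab frontR/L top [535. 345.] [544. 176.] tab top L rear [248. 136.] slab rearR [220. 309.]
0.007 0.078 slab frontR/L top [540. 346.] [549. 177.] tab top L rear [253. 137.] slab rearR [226. 309.]
```

```bash
cat > trk.py <<'E'
from h import *
p=np.load('imager.npy')
def w(b): c,s=np.cos(p[2]),np.sin(p[2]); return np.array([p[0]+c*b[0]-s*b[1],p[1]+s*b[0]+c*b[1],b[2]])
def pl(bx,z,pitch=0):
    out=[]
    for dx,dy in [(-.055,-.035),(-.055,.035),(.055,.035),(.055,-.035)]:
        out.append(proj('side',w((bx+dx,dy,.072+z-pitch*dx))))
    return np.float32(out)
def match(ref,bxr,zr,new,verbose=True):
    a=cv2.cvtColor(cv2.imread(ref),6).astype(np.float32); b=cv2.cvtColor(cv2.imread(new),6).astype(np.float32)
    best=[]
    P0=pl(bxr,zr); m=np.zeros(a.shape,np.uint8); cv2.fillConvexPoly(m,P0.round().astype(int),1); 
    ys,xs=np.nonzero(m); A=a[m>0]
    for pitch in (0,):
     for z in np.arange(-.004,.0121,.001):
      for bx in np.arange(.05,.095,.0005) if bxr>0 else []:
        H=cv2.getPerspectiveTransform(P0,pl(bx,z,pitch))
        q=cv2.perspectiveTransform(np.float32(np.stack([xs,ys],1))[None],H)[0]
        B=cv2.remap(b,q[:,0].copy(),q[:,1].copy(),cv2.INTER_LINEAR)[:,0]
        best.append((np.corrcoef(A,B)[0,1],round(bx,4),round(z,4),pitch))
    best.sort(reverse=True)
    if verbose: print(new,[tuple(map(float,x)) for x in best[:4]])
    return best
E
python3 - <<'E'
from trk import *
# at s5 TCP -0.0659; contact ref: riding; board x = tcp+0.011+0.085 (nominal)
for n in('s6','s7'): match('pics/s5.png',.030,.007,f'pics/{n}.png')
E
```

```text
Traceback (most recent call last):
  File "trk.py", line 17, in match
    H=cv2.getPerspectiveTransform(P0,pl(bx,z,pitch))
                                     ~~^^^^^^^^^^^^
  File "trk.py", line 7, in pl
    out.append(proj('side',w((bx+dx,dy,.072+z-pitch*dx))))
               ~~~~^^^^^^^^^^^^^^^^^^^^^^^^^^^^^^^^^^^^^^
  File "h.py", line 10, in proj
    c=optics.get_calibration(n);K=np.array(c['intrinsics']);V=np.array(c['view'])
ValueError: time passes only in moves, steps and waits
```

```bash
python3 - <<'E'
s=open('h.py').read()
s=s.replace("def snap","_C={}\ndef cal(n):\n    if n=='wrist' or n not in _C: _C[n]=optics.get_calibration(n)\n    return _C[n]\ndef snap").replace("c=optics.get_calibration(n)","c=cal(n)")
open('h.py','w').write(s)
E
python3 - <<'E'
from trk import *
print(sensors.read_state()['time_s'])
for n in('s6','s7'): match('pics/s5.png',.030,.007,f'pics/{n}.png')
E
```

```text
8.7
pics/s6.png [(0.9387797196951642, 0.073, 0.0, 0.0), (0.938440662737051, 0.0735, 0.0, 0.0), (0.927016311582846, 0.073, -0.001, 0.0), (0.9252376553169739, 0.0725, 0.0, 0.0)]
pics/s7.png [(0.9445722331067735, 0.0775, 0.0, 0.0), (0.9384658447086567, 0.077, 0.0, 0.0), (0.9299851778511095, 0.0775, 0.001, 0.0), (0.9276651062592226, 0.078, 0.0, 0.0)]
```

The tracker says the board dropped its full 7 mm already before s6 and now slides inside the notch play. I check the tracker on a pair where the board was surely riding, then back off and look freely.

```bash
python3 - <<'E'
s=open('trk.py').read().replace("np.arange(.05,.095,.0005) if bxr>0 else []","np.arange(lo,hi,.0005)").replace("verbose=True","verbose=True,lo=.05,hi=.095")
open('trk.py','w').write(s)
from trk import *
match('pics/s4.png',-.0386,.007,'pics/s5.png',lo=.01,hi=.05)
E
python3 -m pendant '[{"fingers":0.05,"x":-0.004,"y":0.001,"z":0,"spin":0},{"fingers":0.05,"x":-0.01,"y":0.0025,"z":0,"spin":0},{"fingers":0.05,"x":-0.02,"y":0.005,"z":0,"spin":0},{"fingers":0.05,"x":-0.02,"y":0.005,"z":0.01,"spin":0},{"fingers":0.05,"x":-0.01,"y":0,"z":0.05,"spin":0},{"fingers":0.05,"x":0,"y":0,"z":0.05,"spin":0},{"fingers":0.05,"x":0,"y":0,"z":0,"spin":0}]'
python3 - <<'E'
from trk import *
print(sensors.read_state()['tool_pos'])
snap('side','s8.png');snap('top','t8.png');snap('wrist','w8.png')
match('pics/s5.png',.030,.007,'pics/s8.png')
im=cv2.imread('pics/s8.png'); a=cv2.resize(im[150:260,220:370],None,fx=5,fy=5,interpolation=cv2.INTER_CUBIC); cv2.imwrite('pics/crop9.png',a)
E
```

```text
pics/s5.png [(0.9393103906352026, 0.0305, 0.007, 0.0), (0.9305045941869389, 0.03, 0.007, 0.0), (0.9234017198546064, 0.031, 0.007, 0.0), (0.9215441697371797, 0.03, 0.006, 0.0)]
time_s: 9.57
tool_pos: [0.5198, -0.0129, 0.2508]
ee_rot: [-1.579, -0.003, 1.328]
ft_force: [0.2, 0.7, -0.5]
grip_width: 0.0501
[ 0.51980678 -0.01292892  0.25082511]
pics/s8.png [(0.9452569710525647, 0.0775, 0.0, 0.0), (0.939478436728408, 0.077, 0.0, 0.0), (0.9309394344330615, 0.0775, 0.001, 0.0), (0.927838693604043, 0.078, 0.0, 0.0)]
```

View pics/crop9.png

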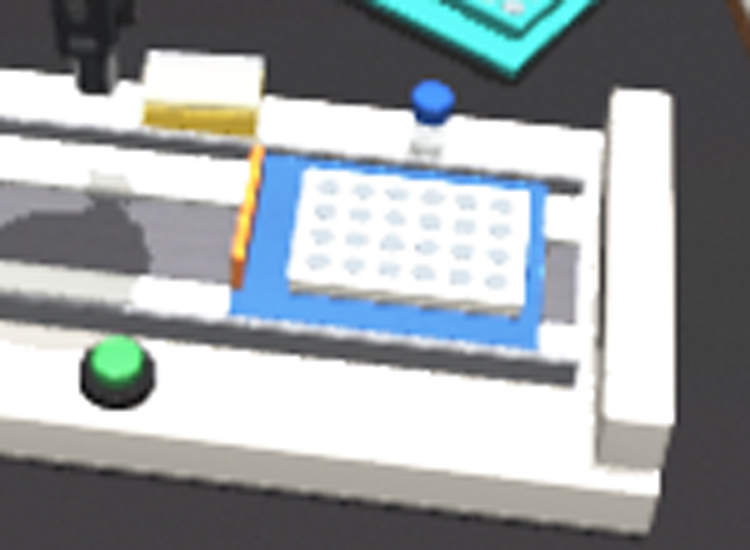

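View pics/w8.png

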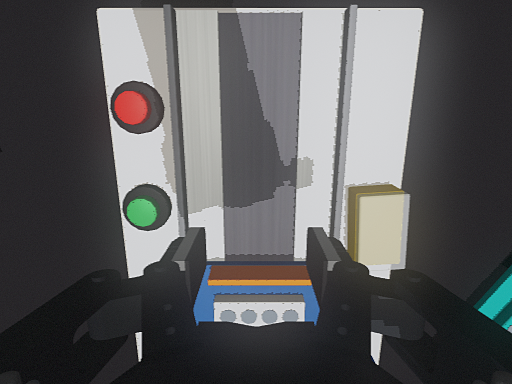

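The tracker checks out: it gives z = 7 mm in the riding pair and z = 0 now. The free side view shows the board seated at x≈77.5 mm, with the tip box and vial unmoved. I also test pitch and measure green from the wrist view, where it is at (141,212).

```bash
sed -i 's/for pitch in (0,)/for pitch in (-.058,-.029,0,.029,.058)/' trk.py; python3 - <<'E'
from trk import *
b=match('pics/s5.png',.030,.007,'pics/s8.png',False,lo=.074,hi=.081)
for pt in (-.058,-.029,0,.029,.058): print(pt,[tuple(map(float,x)) for x in b if x[3]==pt][:1])
from scipy import ndimage
im=cv2.imread('pics/t8.png'); hsv=cv2.cvtColor(im,40)
def c(f,lo,hi,box):
    h=cv2.cvtColor(cv2.imread(f),40); m=cv2.inRange(h,lo,hi); x0,y0,x1,y1=box; mm=np.zeros_like(m); mm[y0:y1,x0:x1]=m[y0:y1,x0:x1]; ys,xs=np.nonzero(mm); return xs.mean(),ys.mean(),len(xs),xs.min(),xs.max(),ys.min(),ys.max()
ci,si=np.cos(p[2]),np.sin(p[2])
for f,cam,box in (('pics/t8.png','top',(285,195,310,220)),('pics/s8.png','side',(230,210,260,235)),('pics/w8.png','wrist',(120,190,175,235))):
    q=c(f,(45,100,80),(75,255,255),box); P=ray(cam,q[0],q[1],.0595); d=P[:2]-p[:2]; print(cam,np.round(q,1),P.round(4),(ci*d[0]+si*d[1]).round(4),(-si*d[0]+ci*d[1]).round(4))
# board x from wrist/tab rear top row
for u in(212,308):
    P=ray('wrist',u,281,.084); d=P[:2]-p[:2]; print((ci*d[0]+si*d[1]).round(4),(-si*d[0]+ci*d[1]).round(4))
E
```

```text
-0.058 [(0.9053531185363332, 0.077, 0.0, -0.058)]
-0.029 [(0.9322157152755455, 0.077, 0.0, -0.029)]
0 [(0.9452569710525647, 0.0775, 0.0, 0.0)]
0.029 [(0.9305803147401026, 0.0775, 0.0, 0.029)]
0.058 [(0.903710247376754, 0.0775, 0.0, 0.058)]
top [298.4 207.3  93.  293.  304.  202.  213. ] [ 0.5162 -0.1175  0.0595] -0.0609 -0.1042
side [243.  221.9  87.  238.  248.  217.  227. ] [ 0.5171 -0.1198  0.0595] -0.0595 -0.1062
wrist [141.3 212.1 666.  126.  156.  199.  226. ] [ 0.5156 -0.1183  0.0595] -0.0614 -0.1051
-0.0072 -0.0407
-0.0071 0.0418
```

Pitch 0 fits best, so the board is level and home. Three cameras agree on green at (0.516, -0.1185). I go above it and shut the fingers.

```bash
python3 -m pendant '[{"fingers":0,"x":-0.0015,"y":-0.035,"z":0,"spin":0},{"fingers":0,"x":-0.001,"y":-0.035,"z":0,"spin":0},{"fingers":0,"x":-0.001,"y":-0.0356,"z":0,"spin":0},{"fingers":0,"x":0,"y":0,"z":-0.04,"spin":0},{"fingers":0,"x":0,"y":0,"z":-0.04,"spin":0},{"fingers":0,"x":0,"y":0,"z":-0.02,"spin":0},{"fingers":0,"x":0,"y":0,"z":0,"spin":0},{"fingers":0,"x":0,"y":0,"z":0,"spin":0}]' 30
python3 - <<'E'
from h import *
s=sensors.read_state();print(s['tool_pos'],s['ee_rot'],s['grip_width'])
snap('wrist','w9.png')
snap('side','s9.png');im=cv2.imread('pics/s9.png'); cv2.imwrite('pics/crop10.png',cv2.resize(im[130:260,180:330],None,fx=4.5,fy=4.5,interpolation=cv2.INTER_CUBIC))
E
```

```text
time_s: 10.72
tool_pos: [0.5145, -0.1187, 0.1469]
ee_rot: [-1.571, 0.0, 1.328]
ft_force: [-0.3, 0.2, 0.3]
grip_width: -0.0001
[ 0.51454001 -0.11873142  0.14686113] [-1.57050891e+00  2.60729337e-04  1.32776437e+00] -8.111899076917505e-05
```

View pics/crop10.png

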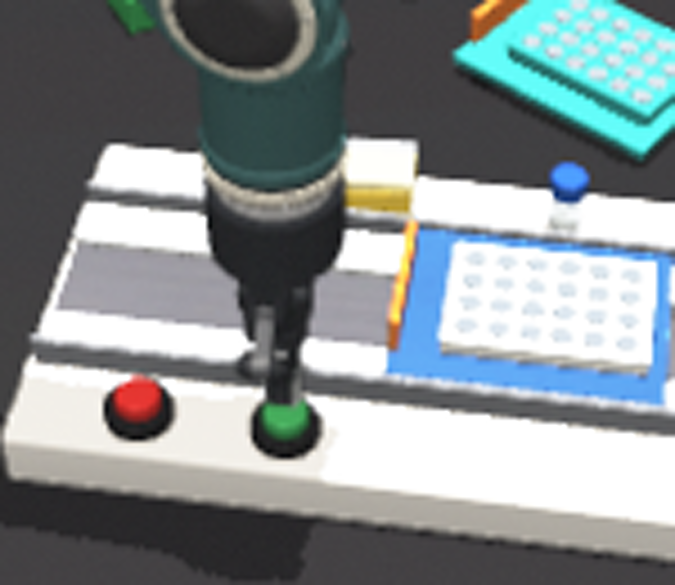

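View pics/w9.png

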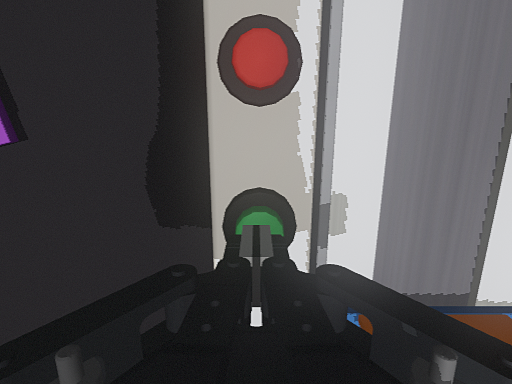

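The shut tips are over green: (285,405) in the side crop, (258,228) in the wrist view, and red is well clear. Now I press.

```bash
python3 -m pendant '[{"fingers":0,"x":0.0015,"y":0,"z":-0.009,"spin":0},{"fingers":0,"x":0,"y":0,"z":-0.003,"spin":0},{"fingers":0,"x":0,"y":0,"z":-0.003,"spin":0},{"fingers":0,"x":0,"y":0,"z":-0.003,"spin":0},{"fingers":0,"x":0,"y":0,"z":0,"spin":0}]'
python3 -m pendant '[{"fingers":0,"x":0,"y":0,"z":-0.0015,"spin":0},{"fingers":0,"x":0,"y":0,"z":0,"spin":0}]'
```

```text
time_s: 11.45
tool_pos: [0.5161, -0.1184, 0.129]
ee_rot: [-1.571, -0.0, 1.328]
ft_force: [-0.4, 1.1, 5.1]
grip_width: -0.0002
time_s: 11.7
tool_pos: [0.5162, -0.1185, 0.1286]
ee_rot: [-1.571, -0.001, 1.328]
ft_force: [-4.0, 1.9, 14.3]
grip_width: 0.0001
```

It bottomed out: 5 N at full travel, then a jump to 14 N with the tool stopped. Now up and clear.

```bash
python3 -m pendant '[{"fingers":0,"x":0,"y":0,"z":0.004,"spin":0},{"fingers":0,"x":0,"y":0,"z":0.01,"spin":0},{"fingers":0,"x":0,"y":0,"z":0.04,"spin":0},{"fingers":0,"x":0,"y":0,"z":0.06,"spin":0},{"fingers":0,"x":-0.03,"y":0,"z":0.06,"spin":0},{"fingers":0,"x":-0.05,"y":0,"z":0,"spin":0},{"fingers":0,"x":-0.03,"y":0,"z":0,"spin":0},{"fingers":0,"x":0,"y":0,"z":0,"spin":0},{"fingers":0,"x":0,"y":0,"z":0,"spin":0}]'
python3 - <<'E'
from trk import *
snap('side','s10.png');snap('top','t10.png')
b=match('pics/s5.png',.030,.007,'pics/s10.png',lo=.074,hi=.081)
s=cv2.imread('pics/s10.png');t=cv2.imread('pics/t10.png')
cv2.imwrite('pics/fin.png',np.vstack([np.hstack([cv2.resize(s[140:290],(400,117)),cv2.resize(s[140:290],(400,117))])*0,cv2.resize(s[100:280,170:400],(800,626))])[143:])
cv2.imwrite('pics/fint.png',t)
print(sensors.read_state()['time_s'],sensors.read_state()['ft_force'])
E
```

```text
time_s: 12.82
tool_pos: [0.4088, -0.1187, 0.2977]
ee_rot: [-1.572, -0.0, 1.328]
ft_force: [-0.4, 0.3, 0.5]
grip_width: 0.0
pics/s10.png [(0.9282201039201269, 0.077, 0.0, 0.0), (0.9247185028284685, 0.0775, 0.0, 0.0), (0.9156821889555384, 0.077, 0.0, -0.029), (0.9139366844506249, 0.077, 0.001, 0.0)]
12.925 [0.36167421 0.54629896 0.40867198]
```

View pics/fin.png

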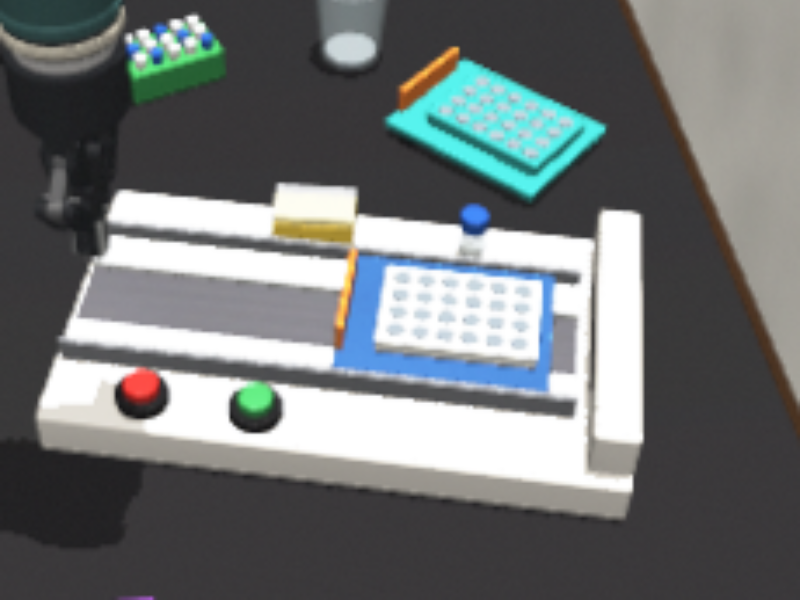

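View pics/fint.png

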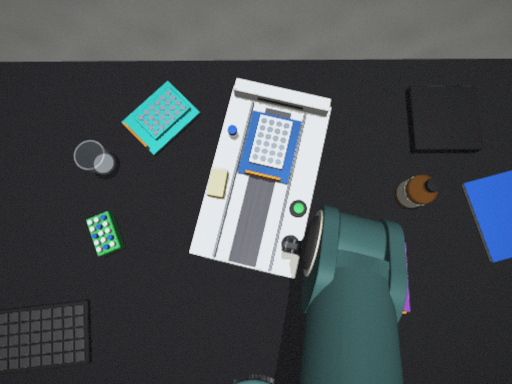

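The board is home and level (about (271,147) in the top view), and green is up again at (298,208). Nothing else has moved and the arm is free of everything.

```bash
python3 -c "
from station import job; print(job.close_job())"
```

```text
the job is handed in; nothing more can be done
None
```

I pushed the blue board along the rails by its orange tab until it dropped into the notches, then pressed the green button and moved the arm clear. The job is handed in, at about 13 s on the robot's clock.

- **Board:** the last image match puts it 7 mm lower than when riding, level, and about 2 mm past the nominal home point, within the 3 mm play. I stopped without pushing against the hard stop. The push force showed no clear sign of the drop, so being home rests on the images: tracking in the side view, plus a wrist-view tab measurement that also put it 2–3 mm past.
- **Green button:** it met 5 N and then bottomed out at 14 N. The last pictures show it up again.
- **Everything else:** I never touched the red button. The vial, tip box, rack, beaker and bottle look unmoved in the last pictures, and the wrist force is near zero.

The first move command was refused because every row needs all five values. Nothing moved, and I sent it again in full. One position script was also stopped for reading the calibration too often, which I fixed by storing the values.

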